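# Put the office stamps away in their rests

## Task

Put the four hand stamps away: stand each one upright in the stamp rest that matches the shape and size of its foot (large round, small round, square, oblong), flat on the cork within the rim. Set them down rather than dropping them, do not knock any stamp over, and leave the tea jar and the stapler where they are.

Things in the scene. Friction and masses are not known exactly. Their poses are not given: they have to be found in the camera images.
- stamp_large_round: Loose hand stamp standing upright on the desk, wooden handle on a steel foot with a rubber face. Round foot 64 mm across, 14 mm high; round upright handle 26 mm in diameter on the same axis, from 20 to 78 mm above the underside. Origin: centre of the underside (z = 0 on the desk), z up. About 140 g.
- stamp_small_round: Loose hand stamp standing upright on the desk, wooden handle on a steel foot with a rubber face. Round foot 34 mm across, 14 mm high; round upright handle 20 mm in diameter on the same axis, from 20 to 70 mm above the underside. Origin: centre of the underside (z = 0 on the desk), z up. About 70 g.
- stamp_square: Loose hand stamp standing upright on the desk, wooden handle on a steel foot with a rubber face. Square foot 46 x 46 mm, 14 mm high, sides along its x and y; square upright handle 22 x 22 mm, turned like the foot and centred on it, from 20 to 74 mm above the underside. Origin: centre of the underside (z = 0 on the desk), z up. About 110 g.
- stamp_oblong: Loose hand stamp standing upright on the desk, wooden handle on a steel foot with a rubber face. Oblong foot 80 mm along its x, 28 mm along its y, 14 mm high; flat upright handle 44 mm along x and 16 mm along y, centred on it, from 20 to 72 mm above the underside. Origin: centre of the underside (z = 0 on the desk), z up. About 110 g.
- rest_large_round: Stamp rest: shallow round tray, open on top, for the large round stamp. Inside 80 mm across, outside 90 mm. Fixed to the desk. Origin: centre of the underside on the desk, z up. The cork floor is 4 mm above the desk; the black plastic rim is 5 mm thick and its top is 10 mm above the desk.
- rest_small_round: Stamp rest: shallow round tray, open on top, for the small round stamp. Inside 50 mm across, outside 60 mm. Fixed to the desk. Origin: centre of the underside on the desk, z up. The cork floor is 4 mm above the desk; the black plastic rim is 5 mm thick and its top is 10 mm above the desk.
- rest_square: Stamp rest: shallow square tray, open on top, for the square stamp. Inside 62 x 62 mm, outside 72 x 72 mm, sides along its x and y. Fixed to the desk. Origin: centre of the underside on the desk, z up. The cork floor is 4 mm above the desk; the black plastic rim is 5 mm thick and its top is 10 mm above the desk.
- rest_oblong: Stamp rest: shallow oblong tray, open on top, for the oblong stamp. Inside 96 mm along its x and 44 mm along its y, outside 106 x 54 mm. Fixed to the desk. Origin: centre of the underside on the desk, z up. The cork floor is 4 mm above the desk; the black plastic rim is 5 mm thick and its top is 10 mm above the desk.
- tea_jar: Bystander: closed jar of amber glass with a black cap, 76 mm across and 150 mm high, standing to the robot's left. Origin: centre of its underside, z up.
- stapler: Bystander: grey and black stapler, 130 mm long along its x, 36 mm wide, 52 mm high, lying to the robot's right. Origin: centre of its underside, z up.
Mind the look-alikes: they are no part of the job. What is shaped like the stamp_square but purple is not meant. Leave any orange look-alike of the stamp_oblong alone.

How it is judged (in metres and radians):
At the end, for the whole second after the job is handed in: Each stamp is in the rest of its own shape and size: flat on the cork inside the rim (centre within 13 mm of the rest's centre, underside less than 6.5 mm above the desk), upright within 0.1 rad, released and at rest (horizontal distance between stamp_large_round and rest_large_round below 0.013 m and z of stamp_large_round in the frame of rest_large_round below 0.0065 m and angle between each of stamp_large_round, stamp_small_round, stamp_square, stamp_oblong's own z axis and vertical below 0.1 rad and linear speed of each of stamp_large_round, stamp_small_round, stamp_square, stamp_oblong below 0.02 m/s and angular speed of each of stamp_large_round, stamp_small_round, stamp_square, stamp_oblong below 0.2 rad/s and horizontal distance between stamp_small_round and rest_small_round below 0.013 m and z of stamp_small_round in the frame of rest_small_round below 0.0065 m and horizontal distance between stamp_square and rest_square below 0.013 m and z of stamp_square in the frame of rest_square below 0.0065 m and horizontal distance between stamp_oblong and rest_oblong below 0.013 m and z of stamp_oblong in the frame of rest_oblong below 0.0065 m); the robot touches nothing.
It fails at once if a stamp is knocked over (leans more than 0.9 rad) (angle between any of stamp_large_round, stamp_small_round, stamp_square, stamp_oblong's own z axis and vertical above 0.9 rad).
It fails at once if a stamp is dropped into its rest (arrives faster than 0.7 m/s, a fall of some 25 mm) ((horizontal distance between stamp_large_round and rest_large_round below 0.03 m and z of stamp_large_round in the frame of rest_large_round below 0.02 m and linear speed of stamp_large_round above 0.7 m/s) or (horizontal distance between stamp_small_round and rest_small_round below 0.03 m and z of stamp_small_round in the frame of rest_small_round below 0.02 m and linear speed of stamp_small_round above 0.7 m/s) or (horizontal distance between stamp_square and rest_square below 0.03 m and z of stamp_square in the frame of rest_square below 0.02 m and linear speed of stamp_square above 0.7 m/s) or (horizontal distance between stamp_oblong and rest_oblong below 0.03 m and z of stamp_oblong in the frame of rest_oblong below 0.02 m and linear speed of stamp_oblong above 0.7 m/s)).
It fails at once if the tea jar is moved by more than 20 mm (distance of tea_jar from where it was at the start of the episode above 0.02 m).
It fails at once if the stapler is moved by more than 20 mm (distance of stapler from where it was at the start of the episode above 0.02 m).
It also fails if it takes over 102 s, if anything falls off the work surface, if the arm or the gripper's body presses on something with over 40 N, if the wrist force passes 120 N, or if a joint passes its speed limit or range.

## Robot

A 6-joint arm with a two-finger parallel gripper is mounted at the origin on the work surface. World frame = base frame: x ahead of the robot, y to its left, z up, the work surface at z = 0. Lengths are in mm, angles in rad, forces in N, time in s.
With the tool pointing down it reaches from about 325 to 775 mm from the base axis. Payload 9.3 kg.
Tool frame: the origin (TCP) lies midway between the tips of the shut fingers; the grasp point (between the pads) lies 19 mm behind it; z points along the fingers, y is the line along which they close (so a half turn about z gives the same grasp; the last joint's range is limited). The gripper opens to 85 mm and grips with 20 to 120 N. Pads are 22 mm wide; open, the fingers measure 114 mm over their backs; the gripper's body (76 mm by 85 mm) begins 54 mm behind the grasp point. The pads swing forward as they close: fully open they stand 13 mm farther back than shut.
Start: joints at [1.164, 0.259, 0.021, 1.334, 0, 1.418], TCP at [138.098, 532.377, 231.279] pointing down, gripper open.
Joint ranges: [-3.04, 3.04], [-0.91, 1.82], [-1.04, 1.36], [-1.92, 1.95], [-1.52, 1.45], [-3.14, 3.14]. Speed limits (rad/s): [2.22, 2.22, 2.79, 3.14, 3.14, 3.14].

## Interface

Orientations are given as a unit quaternion [w, x, y, z].
In Python, from station import sensors, vision, close_job gives the robot as it stands.
- The arm moves only by the tool jog_arm, never from a script. Its argument "series" is a list of rows, each an object with "hand": the finger opening in cm, from 0 to 8.54; "xyz": the shift along the tool's x, y, z in cm, a list of three; "roll": the turn about the tool's z in degrees. A call has 1 to 10 rows; each row shifts and turns the commanded pose from where the row before left it, along the tool's axes as they then stand; what a row does not reach is not made up. A row lasts 1/10 s, in which the tool goes at most 50 mm and 8.59 degrees, less where a joint would pass 70% of its speed; a pose out of reach is approached as far as the arm can. A call is refused whole if a number of a shift passes 5 or a number of a turn 8.59, either way. A call with a gripper value outside its range is refused whole. The fingers move at their own pace and stop on an object; "grip_force" is the grip in N (left out, the last holds). Time passes only in rows, so rows that do not move let the fingers close. It gives the time, the measured TCP pose, the force, the opening and the grip force at its end, in the units of the state.
- sensors.get_state(): the state, without advancing time (a new reading comes with each control period).
- vision.read_camera(name): name is "scene" or "top"; returns the picture (480x640x3 uint8, red, green, blue); there is no depth.
- vision.calibration(name): a dict with "fx", "fy", "cx", "cy" (pixels), "R" (3x3) and "t" (3): a world point X has camera coordinates R X + t. Camera axes: x right, y down, z forward; pixel columns grow to the right and rows downward; lengths in mm; the calibration is good to about 2 mm. A picture is of the moment at which its call begins. calibration takes no time and is no camera call.
- close_job(): hands the job in; it is judged then, once.
Trained networks look in the newest picture that a camera, given by its name, has taken for a name from the list of things; names that differ only in an ending like _2 or _b are one class to them, and where a whole thing is asked for, a point or a joint stands for the part that bears it (a point fixed in the world has none). Each returns a list of dicts, best first, with "score" (0 to 1); they miss things now and then, are a little off and sometimes report something else, mostly with a low value. They report only what shows in the picture. A call takes as long as a camera call. They do not tell look-alikes from the thing itself.
- vision.spot_in(name, camera): "point" ([x, y, z] in mm, in world coordinates, good to about 4 mm: the middle of the surface that is visible of it).
- vision.pinpoint(name, camera): "point" ([x, y, z] in mm, in world coordinates, good to about 4 mm: a listed point, or the origin of a listed thing).
The state is a dict: "time": time; "joint_positions": joint angles; "joint_velocities": joint speeds; "effort": joint torques, N m; "tcp_pos": TCP position; "eef_rot": TCP orientation; "contact_force": force on the tool from outside, world axes, zero at the start; "torque": the same for the moment, N m; "opening": opening from 0.0 (shut) to 1.0 (fully open); "grip_force": force on a finger pad.
Only numpy, scipy, OpenCV 4.12 (cv2) and the standard library are available. Lean on these libraries where they do the work, as an engineer would, in place of code of your own. Each camera call takes 0.05 s, during which the arm holds its last target. There are 200 camera calls.

## Working session

There is one attempt and no reset: what is moved stays moved. The work goes in short steps, Python scripts to look and compute and a tool call to move; the robot and the scene stay as the last step left them, time stands still between calls to the robot, and variables do not carry over. Pictures are saved under pics/ and viewed, at most 14 in all, crops included, and the job is handed in when it is done.

Besides the shell and the picture viewer there is one more tool, called after "Emit:" as name(argument=value, ...), one argument or row to a line, values as JSON. jog_arm: Moves the arm, as the interface text tells. Its arguments: {"type":"object","properties":{"series":{"type":"array"},"grip_force":{"type":"number"}},"required":["series"]}

```bash
mkdir -p pics
cat > h.py <<'E'
import numpy as np, cv2
from station import sensors, vision
def snap(cam,fn):
    im=vision.read_camera(cam); cv2.imwrite('pics/'+fn,cv2.cvtColor(im,cv2.COLOR_RGB2BGR)); return im
def proj(cam,X):
    c=vision.calibration(cam); p=np.array(c['R'])@np.array(X,float)+np.array(c['t']).ravel()
    return c['fx']*p[0]/p[2]+c['cx'], c['fy']*p[1]/p[2]+c['cy']
def unproj(cam,u,v,z):
    c=vision.calibration(cam); R=np.array(c['R']);t=np.array(c['t']).ravel()
    d=R.T@np.array([(u-c['cx'])/c['fx'],(v-c['cy'])/c['fy'],1]); o=-R.T@t
    return o+d*(z-o[2])/d[2]
E
python3 - <<'E'
from h import *
s=sensors.get_state(); print(s['tcp_pos'],s['eef_rot'],s['time'])
snap('top','t0.png');snap('scene','s0.png')
for c in ['top','scene']:
  k=vision.calibration(c);print(c,-np.array(k['R']).T@np.array(k['t']).ravel(),k['fx'])
for n in ['stamp_large_round','stamp_small_round','stamp_square','stamp_oblong','rest_large_round','rest_small_round','rest_square','rest_oblong','tea_jar','stapler']:
  for r in vision.pinpoint(n,'top')[:3]:
    print(n,np.round(r['point']),round(r['score'],2),np.round(proj('top',r['point'])))
E
```

```text
[137.9986912  532.14051722 230.65406988] [-1.70445947e-04  1.26549528e-01  9.91960075e-01 -6.31187559e-04] 0.0
top [ 315.04945553  -21.88663956 1260.83573006] 532.348608619792
scene [1341.7790738   786.2777701  1102.64565526] 608.2570540236757
stamp_large_round [ 573. -374.   -3.] 0.85 [473. 217.]
stamp_small_round [446.  96.  -1.] 0.75 [279. 273.]
stamp_square [350. 176.  -4.] 0.89 [245. 315.]
stamp_square [403. 264.  -0.] 0.77 [208. 293.]
stamp_square [448.  94.   2.] 0.34 [280. 272.]
stamp_oblong [ 510. -187.   -2.] 0.76 [397. 244.]
stamp_oblong [446. -96.   1.] 0.71 [360. 271.]
rest_large_round [ 674. -163.    2.] 0.65 [385. 178.]
rest_small_round [534. 374.   0.] 0.78 [163. 239.]
rest_square [ 383. -255.   -5.] 0.82 [428. 297.]
rest_oblong [675. 153.   1.] 0.66 [256. 180.]
rest_oblong [ 573. -374.   -3.] 0.2 [473. 217.]
tea_jar [378. 490.   0.] 0.65 [112. 305.]
tea_jar [ 384. -255.   -1.] 0.18 [428. 296.]
stapler [ 370. -484.    1.] 0.66 [526. 300.]
```

View pics/t0.png

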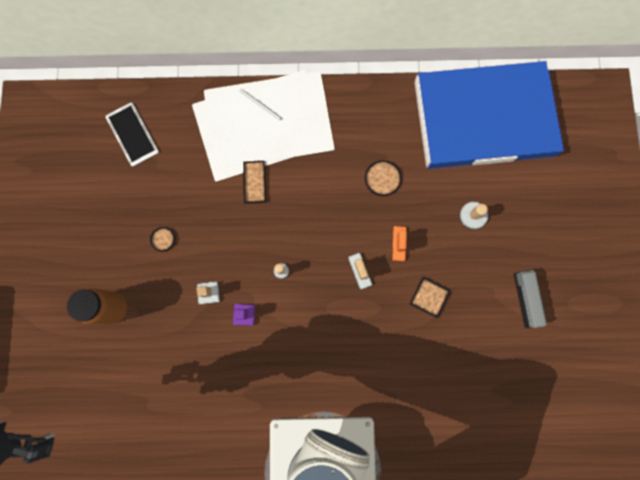

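View pics/s0.png

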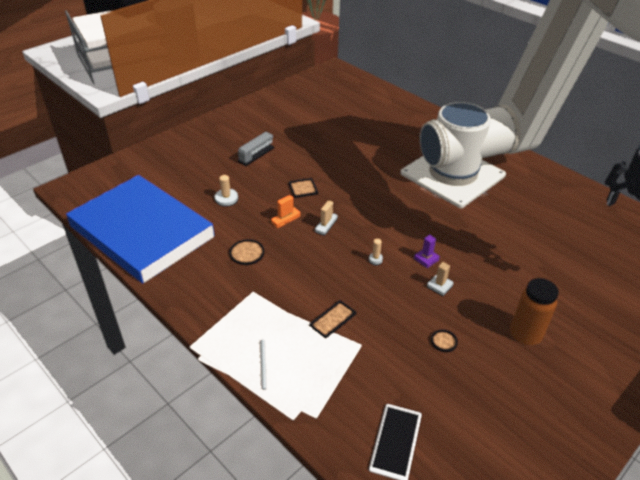

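The top picture shows the white square stamp at (207,293), with the purple look-alike at (244,315). The white oblong is at (360,271), with the orange look-alike at (400,244). The small round is at (281,271) and the large round at (474,215). The rests are at (255,182) oblong, (383,178) large, (163,239) small and (431,297) square. The scene picture agrees. Next I measure centres and angles.

Run:
```python
from h import *
im=cv2.cvtColor(cv2.imread('pics/t0.png'),cv2.COLOR_BGR2RGB)
K=4
big=cv2.resize(im,None,fx=K,fy=K,interpolation=cv2.INTER_CUBIC)
hsv=cv2.cvtColor(big,cv2.COLOR_RGB2HSV)
def meas(n,u,v,mask,z,r=30):
    m=np.zeros(mask.shape,np.uint8); y0,x0=(v-r)*K,(u-r)*K
    m[y0:y0+2*r*K,x0:x0+2*r*K]=mask[y0:y0+2*r*K,x0:x0+2*r*K]*255
    cs,_=cv2.findContours(m,cv2.RETR_EXTERNAL,cv2.CHAIN_APPROX_NONE)
    c=max(cs,key=cv2.contourArea).reshape(-1,2)
    P=np.array([unproj('top',(a+.5)/K-.5,(b+.5)/K-.5,z)[:2] for a,b in c],np.float32)
    (cx,cy),(w,h),_=rr=cv2.minAreaRect(P)
    bp=cv2.boxPoints(rr); e=max([bp[1]-bp[0],bp[2]-bp[1]],key=np.linalg.norm)
    print(n,np.round([cx,cy,w,h],1),'long axis deg',round(np.degrees(np.arctan2(e[1],e[0]))%180,1))
S=hsv[...,1].astype(int);V=hsv[...,2].astype(int);H=hsv[...,0].astype(int)
white=(S<70)&(V>120)
obj=white|((V>150)&(H<25))  # foot + handle
cork=(V>125)&(H<25)&(S>60)
for n,u,v in [('large',474,215),('small',281,271),('square',207,293),('oblong',360,271)]:
    meas(n,u,v,white,12,18)
for n,u,v in [('Rl',383,178),('Rs',163,239),('Rsq',431,297),('Rob',255,182)]:
    meas(n,u,v,cork,4,25)
tiles=[cv2.resize(im[v-22:v+22,u-22:u+22],(260,260),interpolation=cv2.INTER_CUBIC) for u,v in [(474,215),(281,271),(207,293),(360,271),(431,297),(255,182)]]
cv2.imwrite('pics/c0.png',cv2.cvtColor(np.vstack([np.hstack(tiles[:3]),np.hstack(tiles[3:])]),cv2.COLOR_RGB2BGR))
```

```text
large [ 573.7 -369.1   67.6   64.7] long axis deg 33.7
small [448.6  90.6  31.5  35.9] long axis deg 131.4
square [403.3 263.3  51.4  50.7] long axis deg 6.6
oblong [446.7 -93.6  85.2  32.6] long axis deg 19.1
Rl [ 674.4 -158.7   78.    78.5] long axis deg 121.5
Rs [533.8 374.7  46.1  49.8] long axis deg 178.8
Rsq [ 382.4 -257.6   63.1   62.9] long axis deg 61.1
Rob [671.8 155.   97.   42.8] long axis deg 1.5
```

View pics/c0.png

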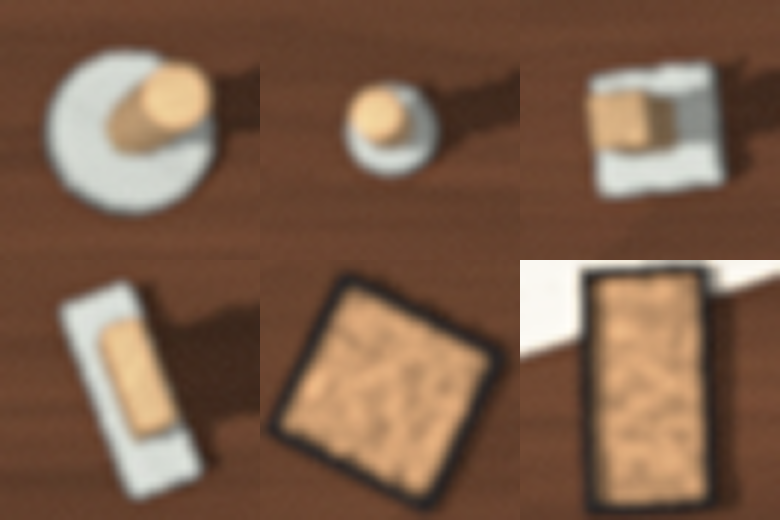

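The crops confirm the fits, and the sizes match the given ones. Square stamp: (403,263.5), 6.6°. Oblong: (446.5,-95), 19°. Square rest: (382.5,-257), 61°. Oblong rest: (673,154.5), 1.5°. Starting with the square.

Emit:
jog_arm(
  series=[
    {"hand": 5,"xyz": [-3.24,-1.93,1.0],"roll": 0},
    {"hand": 5,"xyz": [-3.24,-1.93,1.0],"roll": 0},
    {"hand": 5,"xyz": [-3.24,-1.93,1.0],"roll": 0},
    {"hand": 5,"xyz": [-3.24,-1.93,1.0],"roll": 0},
    {"hand": 5,"xyz": [-3.24,-1.93,1.0],"roll": 0},
    {"hand": 5,"xyz": [-3.24,-1.93,1.0],"roll": 0},
    {"hand": 5,"xyz": [-3.24,-1.93,1.0],"roll": 0},
    {"hand": 5,"xyz": [-3.24,-1.93,1.0],"roll": 0},
    {"hand": 5,"xyz": [-3.24,-1.93,1.0],"roll": 0},
    {"hand": 5,"xyz": [-3.24,-1.93,1.0],"roll": 0},
  ],
)

```text
time: 1.6
tcp_pos: [404.2, 263.0, 131.1]
eef_rot: [0.0, 0.127, 0.992, 0.0]
contact_force: [0.5, 0.9, 0.3]
opening: 0.588
grip_force: 0.0
```

Emit:
jog_arm(
  series=[
    {"hand": 5,"xyz": [0,0,0],"roll": -7},
    {"hand": 5,"xyz": [0,0,0],"roll": -7},
    {"hand": 5,"xyz": [0,0,0],"roll": -7},
    {"hand": 5,"xyz": [0,0,0],"roll": 0},
    {"hand": 5,"xyz": [0,0,0],"roll": 0},
  ],
)

```text
time: 2.1
tcp_pos: [403.3, 264.2, 131.3]
eef_rot: [0.0, -0.055, 0.999, 0.0]
contact_force: [0.6, -0.2, 0.7]
opening: 0.586
grip_force: 0.0
```

```bash
cat > go.py <<'E'
# usage: go.py x y z heading_mod(deg; period) period -> remaining tool-axis shift (cm) and roll (deg)
import sys; from h import *
from scipy.spatial.transform import Rotation as Ro
x,y,z,hd,per=map(float,sys.argv[1:6]); s=sensors.get_state(); w,a,b,c=s['eef_rot']
M=Ro.from_quat([a,b,c,w]).as_matrix(); d=M.T@(np.array([x,y,z])-s['tcp_pos'])
cur=np.degrees(np.arctan2(M[1,0],M[0,0])); e=(hd-cur+per/2)%per-per/2
print('t',round(s['time'],2),'tcp',np.round(s['tcp_pos'],1),'xhead',round(cur,1),'tilt',round(M[2,2],4),'shift cm',np.round(d/10,2),'roll',round(-e,1),'open',round(s['opening'],2),'F',np.round(s['contact_force'],1),'j6',round(s['joint_positions'][5],2))
# shift if roll first
t=np.radians(-e); X,Y=d[0]/10,d[1]/10
print('after roll: ',np.round([X*np.cos(t)+Y*np.sin(t),-X*np.sin(t)+Y*np.cos(t),d[2]/10],2))
E
python3 go.py 403.2 263.5 33 6.6 90
```

```text
t 2.1 tcp [403.3 264.2 131.3] xhead -173.7 tilt -1.0 shift cm [ 0.02 -0.07  9.83] roll -0.3 open 0.59 F [ 0.6 -0.2  0.7] j6 0.3
after roll:  [ 0.02 -0.07  9.83]
```

Emit:
jog_arm(
  series=[
    {"hand": 5,"xyz": [0,-0.07,2],"roll": 0},
    {"hand": 5,"xyz": [0,0,2],"roll": 0},
    {"hand": 5,"xyz": [0,0,2],"roll": 0},
    {"hand": 5,"xyz": [0,0,2],"roll": 0},
    {"hand": 5,"xyz": [0,0,1.8],"roll": 0},
    {"hand": 5,"xyz": [0,0,0],"roll": 0},
  ],
)

```text
time: 2.7
tcp_pos: [402.0, 263.1, 31.5]
eef_rot: [-0.002, -0.055, 0.998, -0.001]
contact_force: [-0.7, -0.5, 0.7]
opening: 0.58
grip_force: 0.0
```

Emit:
jog_arm(
  series=[
    {"hand": 1.5,"xyz": [0,0,0],"roll": 0},
    {"hand": 1.5,"xyz": [0,0,0],"roll": 0},
    {"hand": 1.5,"xyz": [0,0,0],"roll": 0},
    {"hand": 1.5,"xyz": [0,0,0],"roll": 0},
    {"hand": 1.5,"xyz": [0,0,0],"roll": 0},
    {"hand": 1.5,"xyz": [0,0,0],"roll": 0},
    {"hand": 1.5,"xyz": [0,0,0],"roll": 0},
  ],
  grip_force=40,
)

```text
time: 3.4
tcp_pos: [403.9, 263.8, 34.2]
eef_rot: [0.001, -0.056, 0.998, 0.0]
contact_force: [-0.5, -0.2, 5.5]
opening: 0.25
grip_force: 45.8
```

```bash
python3 go.py 382.5 -257 150 61 90
```

```text
t 3.4 tcp [403.9 263.8  34.2] xhead -173.6 tilt -1.0 shift cm [  7.95 -51.5  -11.63] roll 35.4 open 0.25 F [-0.5 -0.2  5.5] j6 0.29
after roll:  [-23.39 -46.57 -11.63]
```

Emit:
jog_arm(
  series=[
    {"hand": 1.5,"xyz": [0,0,-1.6],"roll": 0},
    {"hand": 1.5,"xyz": [0,0,-2.5],"roll": 0},
    {"hand": 1.5,"xyz": [0,0,-2.5],"roll": 0},
    {"hand": 1.5,"xyz": [0,0,-2.5],"roll": 0},
    {"hand": 1.5,"xyz": [0,0,-2.5],"roll": 0},
    {"hand": 1.5,"xyz": [0.3,-2,0],"roll": 0},
    {"hand": 1.5,"xyz": [0.5,-3.5,0],"roll": 0},
    {"hand": 1.5,"xyz": [0.6,-4,0],"roll": 0},
    {"hand": 1.5,"xyz": [0.6,-4,0],"roll": 0},
    {"hand": 1.5,"xyz": [0.6,-4,0],"roll": 0},
  ],
)

```text
time: 4.4
tcp_pos: [396.8, 85.4, 149.6]
eef_rot: [0.0, -0.057, 0.998, -0.0]
contact_force: [0.0, -0.5, -0.3]
opening: 0.251
grip_force: 44.8
```

Emit:
jog_arm(
  series=[
    {"hand": 1.5,"xyz": [0.6,-4,0],"roll": 0},
    {"hand": 1.5,"xyz": [0.6,-4,0],"roll": 0},
    {"hand": 1.5,"xyz": [0.6,-4,0],"roll": 0},
    {"hand": 1.5,"xyz": [0.6,-4,0],"roll": 0},
    {"hand": 1.5,"xyz": [0.6,-4,0],"roll": 0},
    {"hand": 1.5,"xyz": [0.6,-4,0],"roll": 0},
    {"hand": 1.5,"xyz": [0.6,-4,0],"roll": 0},
    {"hand": 1.5,"xyz": [0.6,-4,0],"roll": 0},
    {"hand": 1.5,"xyz": [0.55,-2,0],"roll": 0},
  ],
)

```text
time: 5.3
tcp_pos: [382.1, -260.2, 149.4]
eef_rot: [0.0, -0.055, 0.998, -0.0]
contact_force: [1.0, -0.3, -1.1]
opening: 0.253
grip_force: 44.7
```

Emit:
jog_arm(
  series=[
    {"hand": 1.5,"xyz": [0,0,0],"roll": 7},
    {"hand": 1.5,"xyz": [0,0,0],"roll": 7},
    {"hand": 1.5,"xyz": [0,0,0],"roll": 7},
    {"hand": 1.5,"xyz": [0,0,0],"roll": 7},
    {"hand": 1.5,"xyz": [0,0,0],"roll": 7.4},
    {"hand": 1.5,"xyz": [0,0,0],"roll": 0},
    {"hand": 1.5,"xyz": [0,0,0],"roll": 0},
  ],
)

```text
time: 6.0
tcp_pos: [382.2, -257.1, 149.4]
eef_rot: [0.0, 0.248, 0.969, -0.0]
contact_force: [-0.2, -0.4, -0.5]
opening: 0.256
grip_force: 44.8
```

```bash
python3 go.py 382.5 -257 50 61 90
```

```text
t 6.0 tcp [ 382.2 -257.1  149.4] xhead 151.3 tilt -1.0 shift cm [-0.01  0.02  9.94] roll 0.3 open 0.26 F [-0.2 -0.4 -0.5] j6 -0.27
after roll:  [-0.01  0.02  9.94]
```

Emit:
jog_arm(
  series=[
    {"hand": 1.5,"xyz": [0,0,2.5],"roll": 0},
    {"hand": 1.5,"xyz": [0,0,2.5],"roll": 0},
    {"hand": 1.5,"xyz": [0,0,2.5],"roll": 0},
    {"hand": 1.5,"xyz": [0,0,2],"roll": 0},
    {"hand": 1.5,"xyz": [0,0,0.8],"roll": 0},
    {"hand": 1.5,"xyz": [0,0,0.4],"roll": 0},
    {"hand": 1.5,"xyz": [0,0,0.3],"roll": 0},
    {"hand": 1.5,"xyz": [0,0,0.2],"roll": 0},
    {"hand": 1.5,"xyz": [0,0,0],"roll": 0},
    {"hand": 1.5,"xyz": [0,0,0],"roll": 0},
  ],
)

```text
time: 7.0
tcp_pos: [382.7, -257.6, 38.2]
eef_rot: [0.001, 0.25, 0.968, -0.0]
contact_force: [-1.7, -0.2, 7.7]
opening: 0.25
grip_force: 45.8
```

```bash
python3 go.py 382.5 -257 38 61 90
python3 - <<'E'
from h import *
im=snap('scene','s1.png')
u,v=map(int,proj('scene',[382,-257,30])); t=snap('top','t1.png'); a,b=map(int,proj('top',[382,-257,30]))
o=np.hstack([cv2.resize(x[q-30:q+30,p-30:p+30],(400,400),interpolation=cv2.INTER_CUBIC) for x,p,q in((im,u,v),(t,a,b))])
cv2.imwrite('pics/c1.png',cv2.cvtColor(o,cv2.COLOR_RGB2BGR))
E
```

```text
t 7.0 tcp [ 382.7 -257.6   38.2] xhead 151.1 tilt -1.0 shift cm [0.05 0.04 0.02] roll 0.1 open 0.25 F [-1.7 -0.2  7.7] j6 -0.27
after roll:  [0.05 0.04 0.02]
```

View pics/c1.png

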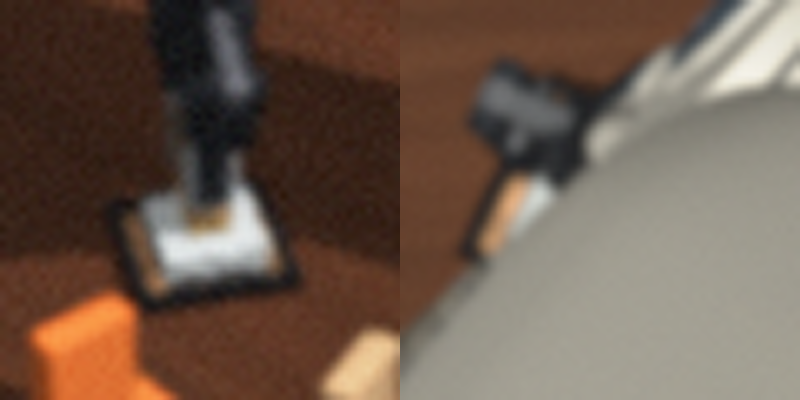

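The left half shows the square foot inside its rim and resting on the cork. Releasing, then on to the oblong.

Emit:
jog_arm(
  series=[
    {"hand": 5,"xyz": [0,0,0],"roll": 0},
    {"hand": 5,"xyz": [0,0,0],"roll": 0},
    {"hand": 5,"xyz": [0,0,0],"roll": 0},
    {"hand": 5,"xyz": [0,0,0],"roll": 0},
    {"hand": 5,"xyz": [0,0,-1],"roll": 0},
    {"hand": 5,"xyz": [0,0,-2],"roll": 0},
    {"hand": 5,"xyz": [0,0,-2.5],"roll": 0},
    {"hand": 5,"xyz": [0,0,-3],"roll": 0},
    {"hand": 5,"xyz": [0,0,-3],"roll": 0},
    {"hand": 5,"xyz": [0,0,0],"roll": 0},
  ],
)

```text
time: 8.1
tcp_pos: [383.6, -258.4, 156.5]
eef_rot: [0.003, 0.25, 0.968, -0.002]
contact_force: [0.7, -0.1, 0.5]
opening: 0.584
grip_force: 0.0
```

Emit:
jog_arm(
  series=[
    {"hand": 5,"xyz": [0,0,0],"roll": -8},
    {"hand": 5,"xyz": [0,0,0],"roll": -8},
    {"hand": 5,"xyz": [0,0,0],"roll": -8},
    {"hand": 5,"xyz": [0,0,0],"roll": -8},
    {"hand": 5,"xyz": [0,0,0],"roll": -8},
    {"hand": 5,"xyz": [0,0,0],"roll": -8},
    {"hand": 5,"xyz": [0,0,0],"roll": 0},
    {"hand": 5,"xyz": [0,0,0],"roll": 0},
  ],
)

```text
time: 8.9
tcp_pos: [382.2, -257.1, 152.2]
eef_rot: [-0.0, -0.164, 0.987, 0.0]
contact_force: [-0.0, 0.1, -0.3]
opening: 0.584
grip_force: 0.0
```

```bash
python3 go.py 446.5 -95 130 19 180
python3 - <<'E'
from h import *
snap('scene','s2.png')
for r in vision.pinpoint('stamp_square','scene')[:3]: print(np.round(r['point'],1),r['score'])
for r in vision.pinpoint('stamp_oblong','scene')[:3]: print(np.round(r['point'],1),r['score'])
E
```

```text
t 8.9 tcp [ 382.2 -257.1  152.2] xhead -161.2 tilt -1.0 shift cm [-11.32  13.26   2.22] roll -0.2 open 0.58 F [-0.   0.1 -0.3] j6 -1.1
after roll:  [-11.36  13.23   2.22]
[ 383.8 -258.3    3. ] 0.89
[344.5 177.9  -3.1] 0.77
[ 513.6 -190.4    1.5] 0.95
[445.7 -95.    2.5] 0.78
```

Emit:
jog_arm(
  series=[
    {"hand": 5,"xyz": [-1.62,1.89,0.3],"roll": 0},
    {"hand": 5,"xyz": [-1.62,1.89,0.3],"roll": 0},
    {"hand": 5,"xyz": [-1.62,1.89,0.3],"roll": 0},
    {"hand": 5,"xyz": [-1.62,1.89,0.3],"roll": 0},
    {"hand": 5,"xyz": [-1.62,1.89,0.3],"roll": 0},
    {"hand": 5,"xyz": [-1.62,1.89,0.3],"roll": 0},
    {"hand": 5,"xyz": [-1.62,1.89,0.4],"roll": 0},
    {"hand": 5,"xyz": [0,0,0],"roll": 0},
    {"hand": 5,"xyz": [0,0,0],"roll": 0},
  ],
)

```text
time: 9.95
tcp_pos: [446.3, -94.8, 130.3]
eef_rot: [-0.0, -0.166, 0.986, -0.0]
contact_force: [0.6, 0.7, 0.3]
opening: 0.585
grip_force: 0.0
```

Emit:
jog_arm(
  series=[
    {"hand": 5,"xyz": [0,0,2],"roll": 0},
    {"hand": 5,"xyz": [0,0,2],"roll": 0},
    {"hand": 5,"xyz": [0,0,2],"roll": 0},
    {"hand": 5,"xyz": [0,0,2],"roll": 0},
    {"hand": 5,"xyz": [0,0,1.7],"roll": 0},
    {"hand": 5,"xyz": [0,0,0],"roll": 0},
    {"hand": 5,"xyz": [0,0,0],"roll": 0},
  ],
)

```text
time: 10.65
tcp_pos: [446.2, -95.8, 33.7]
eef_rot: [-0.0, -0.165, 0.986, -0.0]
contact_force: [-0.3, 0.1, -0.2]
opening: 0.583
grip_force: 0.0
```

```bash
python3 go.py 446.5 -95 33 19 180
```

```text
t 10.65 tcp [446.2 -95.8  33.7] xhead -161.0 tilt -1.0 shift cm [-0.05  0.06  0.07] roll -0.0 open 0.58 F [-0.3  0.1 -0.2] j6 -0.73
after roll:  [-0.05  0.06  0.07]
```

Close on it, lift and set off for (673,154.5).

Emit:
jog_arm(
  series=[
    {"hand": 1,"xyz": [0,0,0],"roll": 0},
    {"hand": 1,"xyz": [0,0,0],"roll": 0},
    {"hand": 1,"xyz": [0,0,0],"roll": 0},
    {"hand": 1,"xyz": [0,0,0],"roll": 0},
    {"hand": 1,"xyz": [0,0,0],"roll": 0},
    {"hand": 1,"xyz": [0,0,0],"roll": 0},
    {"hand": 1,"xyz": [0,0,0],"roll": 0},
    {"hand": 1,"xyz": [0,0,0],"roll": 0},
  ],
)

```text
time: 11.45
tcp_pos: [446.7, -95.4, 34.1]
eef_rot: [0.001, -0.166, 0.986, -0.001]
contact_force: [-1.3, -0.9, 7.4]
opening: 0.181
grip_force: 39.6
```

Emit:
jog_arm(
  series=[
    {"hand": 1,"xyz": [0,0,-1.6],"roll": 0},
    {"hand": 1,"xyz": [0,0,-2.5],"roll": 0},
    {"hand": 1,"xyz": [0,0,-2.5],"roll": 0},
    {"hand": 1,"xyz": [0,0,-2.5],"roll": 0},
    {"hand": 1,"xyz": [0,0,-2.5],"roll": 0},
    {"hand": 1,"xyz": [0,0,0],"roll": 6},
    {"hand": 1,"xyz": [0,0,0],"roll": 6},
    {"hand": 1,"xyz": [0,0,0],"roll": 5.5},
    {"hand": 1,"xyz": [0,0,0],"roll": 0},
    {"hand": 1,"xyz": [0,0,0],"roll": 0},
  ],
)

```text
time: 12.45
tcp_pos: [446.2, -95.0, 149.4]
eef_rot: [0.0, -0.015, 1.0, -0.0]
contact_force: [0.1, 0.4, -1.2]
opening: 0.188
grip_force: 39.2
```

```bash
python3 go.py 673 154.5 150 1.5 180
```

```text
t 12.45 tcp [446.2 -95.  149.4] xhead -178.3 tilt -1.0 shift cm [-23.42  24.26  -0.06] roll 0.2 open 0.19 F [ 0.1  0.4 -1.2] j6 -0.42
after roll:  [-23.33  24.35  -0.06]
```

Emit:
jog_arm(
  series=[
    {"hand": 1,"xyz": [-1.3,1.35,0],"roll": 0},
    {"hand": 1,"xyz": [-2.6,2.7,0],"roll": 0},
    {"hand": 1,"xyz": [-2.6,2.7,0],"roll": 0},
    {"hand": 1,"xyz": [-2.6,2.7,0],"roll": 0},
    {"hand": 1,"xyz": [-2.6,2.7,0],"roll": 0},
    {"hand": 1,"xyz": [-2.6,2.7,0],"roll": 0},
    {"hand": 1,"xyz": [-2.6,2.7,0],"roll": 0},
    {"hand": 1,"xyz": [-2.6,2.7,0],"roll": 0},
    {"hand": 1,"xyz": [-2.6,2.7,0],"roll": 0},
    {"hand": 1,"xyz": [-1.2,1.3,0],"roll": 0},
  ],
)

```text
time: 13.45
tcp_pos: [673.9, 156.0, 148.3]
eef_rot: [-0.0, -0.016, 1.0, 0.0]
contact_force: [-0.2, 0.6, -0.5]
opening: 0.183
grip_force: 39.2
```

Emit:
jog_arm(
  series=[
    {"hand": 1,"xyz": [0,0,2],"roll": 0},
    {"hand": 1,"xyz": [0,0,2.5],"roll": 0},
    {"hand": 1,"xyz": [0,0,2.5],"roll": 0},
    {"hand": 1,"xyz": [0,0,2],"roll": 0},
    {"hand": 1,"xyz": [0,0,0],"roll": 0},
    {"hand": 1,"xyz": [0,0,0],"roll": 0},
    {"hand": 1,"xyz": [0,0,0],"roll": 0},
  ],
)

```text
time: 14.15
tcp_pos: [673.3, 153.8, 60.7]
eef_rot: [0.001, -0.014, 1.0, 0.0]
contact_force: [-0.5, 0.2, -0.9]
opening: 0.18
grip_force: 39.3
```

```bash
python3 go.py 673 154.5 38.5 1.5 180
python3 - <<'E'
from h import *
im=snap('scene','s3.png')
u,v=map(int,proj('scene',[673,155,40])); t=snap('top','t3.png'); a,b=map(int,proj('top',[673,155,30]))
o=np.hstack([cv2.resize(x[q-40:q+40,p-40:p+40],(400,400),interpolation=cv2.INTER_CUBIC) for x,p,q in((im,u,v),(t,a,b))])
cv2.imwrite('pics/c3.png',cv2.cvtColor(o,cv2.COLOR_RGB2BGR))
E
```

```text
t 14.15 tcp [673.3 153.8  60.7] xhead -178.4 tilt -1.0 shift cm [0.04 0.07 2.22] roll 0.1 open 0.18 F [-0.5  0.2 -0.9] j6 0.08
after roll:  [0.04 0.07 2.22]
```

View pics/c3.png

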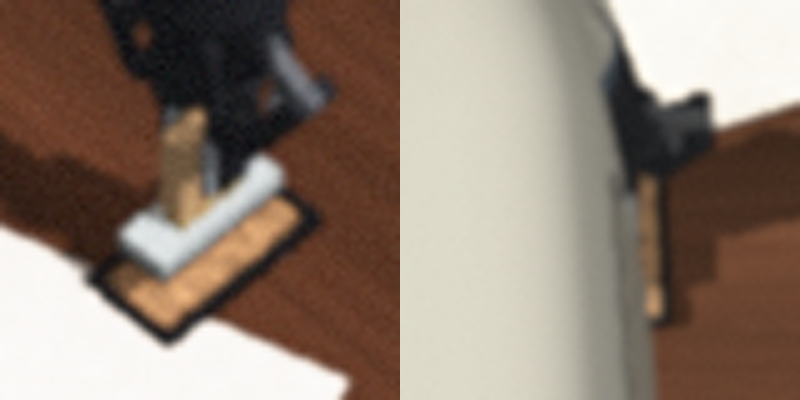

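The left half shows the oblong foot above its rest and parallel to it. Its height, about 24 mm, explains the apparent offset. Lowering.

Emit:
jog_arm(
  series=[
    {"hand": 1,"xyz": [0,0,0.6],"roll": 0},
    {"hand": 1,"xyz": [0,0,0.6],"roll": 0},
    {"hand": 1,"xyz": [0,0,0.4],"roll": 0},
    {"hand": 1,"xyz": [0,0,0.3],"roll": 0},
    {"hand": 1,"xyz": [0,0,0.3],"roll": 0},
    {"hand": 1,"xyz": [0,0,0],"roll": 0},
    {"hand": 1,"xyz": [0,0,0],"roll": 0},
  ],
)

```text
time: 14.95
tcp_pos: [672.4, 153.6, 38.2]
eef_rot: [0.0, -0.014, 1.0, -0.0]
contact_force: [-4.3, -1.1, 7.3]
opening: 0.182
grip_force: 40.4
```

```bash
python3 go.py 673 154.5 38 1.5 180
python3 - <<'E'
from h import *
im=snap('scene','s4.png')
u,v=map(int,proj('scene',[673,155,30]))
cv2.imwrite('pics/c4.png',cv2.cvtColor(cv2.resize(im[v-40:v+40,u-40:u+40],(400,400),interpolation=cv2.INTER_CUBIC),cv2.COLOR_RGB2BGR))
E
```

```text
t 14.95 tcp [672.4 153.6  38.2] xhead -178.4 tilt -1.0 shift cm [-0.06  0.09  0.02] roll 0.1 open 0.18 F [-4.3 -1.1  7.3] j6 0.08
after roll:  [-0.06  0.09  0.02]
```

View pics/c4.png

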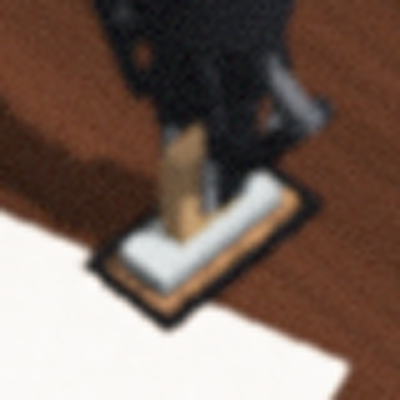

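The oblong is inside its rim and on the cork. Releasing, then to the small round.

Emit:
jog_arm(
  series=[
    {"hand": 5,"xyz": [0,0,0],"roll": 0},
    {"hand": 5,"xyz": [0,0,0],"roll": 0},
    {"hand": 5,"xyz": [0,0,0],"roll": 0},
    {"hand": 5,"xyz": [0,0,0],"roll": 0},
    {"hand": 5,"xyz": [0,0,-1],"roll": 0},
    {"hand": 5,"xyz": [0,0,-2],"roll": 0},
    {"hand": 5,"xyz": [0,0,-2.5],"roll": 0},
    {"hand": 5,"xyz": [0,0,-3],"roll": 0},
    {"hand": 5,"xyz": [0,0,-3],"roll": 0},
    {"hand": 5,"xyz": [0,0,0],"roll": 0},
  ],
)

```text
time: 16.0
tcp_pos: [674.4, 153.9, 157.9]
eef_rot: [0.004, -0.014, 1.0, 0.0]
contact_force: [0.7, -1.2, 0.8]
opening: 0.585
grip_force: 0.0
```

```bash
python3 go.py 448 93 130 1.5 180
python3 - <<'E'
from h import *
snap('scene','s5.png')
for n in ['stamp_oblong','stamp_small_round','stamp_large_round','rest_small_round','rest_large_round']:
  for r in vision.pinpoint(n,'scene')[:2]: print(n,np.round(r['point'],1),round(r['score'],2))
E
```

```text
t 16.0 tcp [674.4 153.9 157.9] xhead -178.4 tilt -1.0 shift cm [22.82 -5.47  2.61] roll 0.1 open 0.59 F [ 0.7 -1.2  0.8] j6 0.08
after roll:  [22.81 -5.5   2.61]
stamp_oblong [669.7 153.6   6.5] 0.87
stamp_oblong [ 511.6 -191.5    1.3] 0.7
stamp_small_round [453.6  87.4   2.4] 0.51
stamp_large_round [ 578.6 -374.4    1.9] 0.89
stamp_large_round [ 378.8 -255.9   -1.2] 0.34
rest_small_round [ 5.365e+02  3.711e+02 -4.000e-01] 0.67
rest_large_round [ 673.  -159.4    1. ] 0.64
```

Emit:
jog_arm(
  series=[
    {"hand": 5,"xyz": [2.9,-0.7,0],"roll": 0},
    {"hand": 5,"xyz": [2.9,-0.7,0.4],"roll": 0},
    {"hand": 5,"xyz": [2.9,-0.7,0.4],"roll": 0},
    {"hand": 5,"xyz": [2.9,-0.7,0.4],"roll": 0},
    {"hand": 5,"xyz": [2.9,-0.7,0.4],"roll": 0},
    {"hand": 5,"xyz": [2.9,-0.7,0.4],"roll": 0},
    {"hand": 5,"xyz": [2.9,-0.7,0.4],"roll": 0},
    {"hand": 5,"xyz": [2.5,-0.7,0],"roll": 0},
    {"hand": 5,"xyz": [0,0,0],"roll": 0},
    {"hand": 5,"xyz": [0,0,0],"roll": 0},
  ],
)

```text
time: 17.3
tcp_pos: [446.2, 91.4, 128.3]
eef_rot: [0.0, -0.013, 1.0, 0.0]
contact_force: [0.8, -0.6, -0.2]
opening: 0.588
grip_force: 0.0
```

```bash
python3 go.py 448.5 92 33 1.5 180
```

```text
t 17.3 tcp [446.2  91.4 128.3] xhead -178.5 tilt -1.0 shift cm [-0.22  0.05  9.53] roll 0.0 open 0.59 F [ 0.8 -0.6 -0.2] j6 -0.01
after roll:  [-0.22  0.05  9.53]
```

Emit:
jog_arm(
  series=[
    {"hand": 5,"xyz": [-0.2,0.05,1.5],"roll": 0},
    {"hand": 5,"xyz": [0,0,2],"roll": 0},
    {"hand": 5,"xyz": [0,0,2],"roll": 0},
    {"hand": 5,"xyz": [0,0,2],"roll": 0},
    {"hand": 5,"xyz": [0,0,2],"roll": 0},
    {"hand": 5,"xyz": [0,0,0],"roll": 0},
  ],
)

```text
time: 17.9
tcp_pos: [447.6, 92.2, 31.0]
eef_rot: [-0.002, -0.014, 1.0, -0.0]
contact_force: [-0.2, 0.2, -0.3]
opening: 0.589
grip_force: 0.0
```

Emit:
jog_arm(
  series=[
    {"hand": 1.3,"xyz": [0,0,0],"roll": 0},
    {"hand": 1.3,"xyz": [0,0,0],"roll": 0},
    {"hand": 1.3,"xyz": [0,0,0],"roll": 0},
    {"hand": 1.3,"xyz": [0,0,0],"roll": 0},
    {"hand": 1.3,"xyz": [0,0,0],"roll": 0},
    {"hand": 1.3,"xyz": [0,0,0],"roll": 0},
    {"hand": 1.3,"xyz": [0,0,0],"roll": 0},
    {"hand": 1.3,"xyz": [0,0,0],"roll": 0},
  ],
)

```text
time: 18.7
tcp_pos: [448.4, 92.1, 33.7]
eef_rot: [0.0, -0.014, 1.0, 0.0]
contact_force: [-0.5, 0.1, 5.8]
opening: 0.222
grip_force: 39.6
```

Emit:
jog_arm(
  series=[
    {"hand": 1.3,"xyz": [0,0,-1.6],"roll": 0},
    {"hand": 1.3,"xyz": [0,0,-2.5],"roll": 0},
    {"hand": 1.3,"xyz": [0,0,-2.5],"roll": 0},
    {"hand": 1.3,"xyz": [0,0,-2.5],"roll": 0},
    {"hand": 1.3,"xyz": [0,0,-2],"roll": 0},
    {"hand": 1.3,"xyz": [0,0,0],"roll": 0},
    {"hand": 1.3,"xyz": [0,0,0],"roll": 0},
  ],
)

```text
time: 19.4
tcp_pos: [448.1, 92.0, 144.0]
eef_rot: [0.0, -0.014, 1.0, -0.0]
contact_force: [0.5, 1.1, -1.0]
opening: 0.222
grip_force: 39.5
```

```bash
python3 go.py 534.5 374.2 145 1.5 180
```

```text
t 19.4 tcp [448.1  92.  144. ] xhead -178.4 tilt -1.0 shift cm [-9.4  27.97 -0.1 ] roll 0.1 open 0.22 F [ 0.5  1.1 -1. ] j6 -0.01
after roll:  [-9.38 27.98 -0.1 ]
```

Emit:
jog_arm(
  series=[
    {"hand": 1.3,"xyz": [-0.6,1.75,0],"roll": 0},
    {"hand": 1.3,"xyz": [-1.17,3.5,0],"roll": 0},
    {"hand": 1.3,"xyz": [-1.17,3.5,0],"roll": 0},
    {"hand": 1.3,"xyz": [-1.17,3.5,0],"roll": 0},
    {"hand": 1.3,"xyz": [-1.17,3.5,0],"roll": 0},
    {"hand": 1.3,"xyz": [-1.17,3.5,0],"roll": 0},
    {"hand": 1.3,"xyz": [-1.17,3.5,0],"roll": 0},
    {"hand": 1.3,"xyz": [-1.17,3.5,0],"roll": 0},
    {"hand": 1.3,"xyz": [-0.6,1.75,0],"roll": 0},
    {"hand": 1.3,"xyz": [0,0,0],"roll": 0},
  ],
)

```text
time: 20.4
tcp_pos: [534.1, 376.4, 141.6]
eef_rot: [-0.001, -0.015, 1.0, -0.001]
contact_force: [0.0, -1.4, -1.4]
opening: 0.227
grip_force: 39.5
```

Emit:
jog_arm(
  series=[
    {"hand": 1.3,"xyz": [0,0,2],"roll": 0},
    {"hand": 1.3,"xyz": [0,0,2.5],"roll": 0},
    {"hand": 1.3,"xyz": [0,0,2.5],"roll": 0},
    {"hand": 1.3,"xyz": [0,0,1.5],"roll": 0},
    {"hand": 1.3,"xyz": [0,0,0],"roll": 0},
    {"hand": 1.3,"xyz": [0,0,0],"roll": 0},
    {"hand": 1.3,"xyz": [0,0,0],"roll": 0},
  ],
)

```text
time: 21.1
tcp_pos: [534.8, 374.4, 60.1]
eef_rot: [0.0, -0.013, 1.0, 0.0]
contact_force: [-0.1, 0.4, -0.1]
opening: 0.223
grip_force: 39.5
```

```bash
python3 go.py 534.5 374.2 37.5 1.5 180
python3 - <<'E'
from h import *
im=snap('scene','s6.png')
u,v=map(int,proj('scene',[534,374,40])); t=snap('top','t6.png'); a,b=map(int,proj('top',[534,374,30]))
o=np.hstack([cv2.resize(x[q-40:q+40,p-40:p+40],(400,400),interpolation=cv2.INTER_CUBIC) for x,p,q in((im,u,v),(t,a,b))])
cv2.imwrite('pics/c6.png',cv2.cvtColor(o,cv2.COLOR_RGB2BGR))
E
```

```text
t 21.1 tcp [534.8 374.4  60.1] xhead -178.5 tilt -1.0 shift cm [ 0.03 -0.02  2.26] roll 0.0 open 0.22 F [-0.1  0.4 -0.1] j6 0.46
after roll:  [ 0.03 -0.02  2.26]
```

View pics/c6.png

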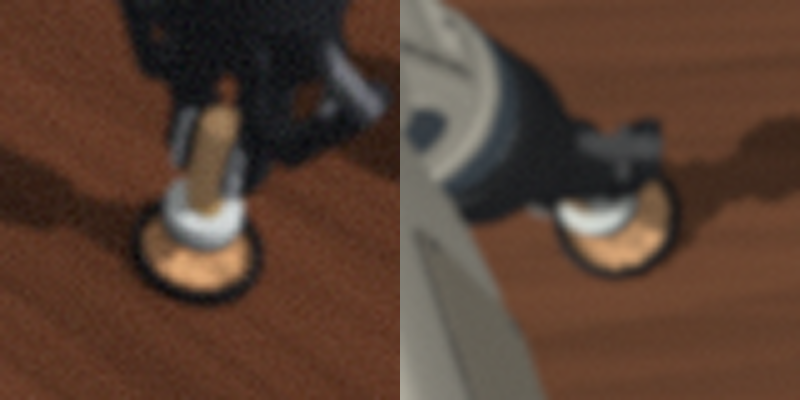

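The small foot is above its rest in both views, and its height accounts for the offset. Lowering.

Emit:
jog_arm(
  series=[
    {"hand": 1.3,"xyz": [0,0,0.6],"roll": 0},
    {"hand": 1.3,"xyz": [0,0,0.6],"roll": 0},
    {"hand": 1.3,"xyz": [0,0,0.4],"roll": 0},
    {"hand": 1.3,"xyz": [0,0,0.3],"roll": 0},
    {"hand": 1.3,"xyz": [0,0,0.3],"roll": 0},
    {"hand": 1.3,"xyz": [0,0,0],"roll": 0},
    {"hand": 1.3,"xyz": [0,0,0],"roll": 0},
  ],
)

```text
time: 21.9
tcp_pos: [534.5, 374.5, 37.7]
eef_rot: [0.0, -0.014, 1.0, 0.0]
contact_force: [-1.4, -2.1, 5.3]
opening: 0.221
grip_force: 39.7
```

```bash
python3 go.py 534.5 374.2 38 1.5 180
python3 - <<'E'
from h import *
im=snap('scene','s7.png')
u,v=map(int,proj('scene',[534,374,30]))
cv2.imwrite('pics/c7.png',cv2.cvtColor(cv2.resize(im[v-40:v+40,u-40:u+40],(400,400),interpolation=cv2.INTER_CUBIC),cv2.COLOR_RGB2BGR))
E
```

```text
t 21.9 tcp [534.5 374.5  37.7] xhead -178.4 tilt -1.0 shift cm [ 0.01 -0.03 -0.03] roll 0.1 open 0.22 F [-1.4 -2.1  5.3] j6 0.46
after roll:  [ 0.01 -0.03 -0.03]
```

View pics/c7.png

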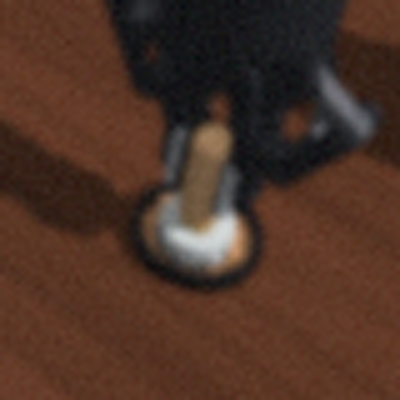

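The small round is seated. Releasing and crossing over to the large round.

Emit:
jog_arm(
  series=[
    {"hand": 5,"xyz": [0,0,0],"roll": 0},
    {"hand": 5,"xyz": [0,0,0],"roll": 0},
    {"hand": 5,"xyz": [0,0,0],"roll": 0},
    {"hand": 5,"xyz": [0,0,0],"roll": 0},
    {"hand": 5,"xyz": [0,0,-1],"roll": 0},
    {"hand": 5,"xyz": [0,0,-2],"roll": 0},
    {"hand": 5,"xyz": [0,0,-2.5],"roll": 0},
    {"hand": 5,"xyz": [0,0,-3],"roll": 0},
    {"hand": 5,"xyz": [0,0,-3],"roll": 0},
    {"hand": 5,"xyz": [0,0,0],"roll": 0},
  ],
)

```text
time: 22.95
tcp_pos: [536.0, 375.4, 157.6]
eef_rot: [0.003, -0.014, 1.0, 0.002]
contact_force: [0.4, 0.5, 0.3]
opening: 0.583
grip_force: 0.0
```

Emit:
jog_arm(
  series=[
    {"hand": 5,"xyz": [0,-3.6,0],"roll": 0},
    {"hand": 5,"xyz": [0,-3.6,0],"roll": 0},
    {"hand": 5,"xyz": [0,-3.6,0],"roll": 0},
    {"hand": 5,"xyz": [0,-3.6,0],"roll": 0},
    {"hand": 5,"xyz": [0,-3.6,0],"roll": 0},
    {"hand": 5,"xyz": [0,-3.6,0],"roll": 0},
    {"hand": 5,"xyz": [0,-3.6,0],"roll": 0},
    {"hand": 5,"xyz": [0,-3.6,0],"roll": 0},
    {"hand": 5,"xyz": [0,-3.6,0],"roll": 0},
    {"hand": 5,"xyz": [0,-3.6,0],"roll": 0},
  ],
)

```text
time: 23.95
tcp_pos: [543.9, 13.2, 152.5]
eef_rot: [0.0, -0.014, 1.0, -0.0]
contact_force: [0.5, 0.2, 0.3]
opening: 0.587
grip_force: 0.0
```

Emit:
jog_arm(
  series=[
    {"hand": 5,"xyz": [-0.5,-3.6,0],"roll": 0},
    {"hand": 5,"xyz": [-0.5,-3.6,0],"roll": 0},
    {"hand": 5,"xyz": [-0.5,-3.6,0],"roll": 0},
    {"hand": 5,"xyz": [-0.5,-3.6,0],"roll": 0},
    {"hand": 5,"xyz": [-0.5,-3.6,0],"roll": 0},
    {"hand": 5,"xyz": [-0.5,-3.6,0],"roll": 0},
    {"hand": 5,"xyz": [-0.5,-3.6,0],"roll": 0},
    {"hand": 5,"xyz": [-0.5,-3.6,0],"roll": 0},
    {"hand": 5,"xyz": [-0.5,-3.6,0],"roll": 0},
    {"hand": 5,"xyz": [0,0,0],"roll": 0},
  ],
)

```text
time: 24.95
tcp_pos: [597.9, -312.3, 151.3]
eef_rot: [-0.0, -0.012, 1.0, -0.0]
contact_force: [0.4, 0.8, -0.0]
opening: 0.584
grip_force: 0.0
```

```bash
python3 go.py 574.5 -371 130 1.5 180
```

```text
t 24.95 tcp [ 597.9 -312.3  151.3] xhead -178.7 tilt -1.0 shift cm [ 2.48 -5.81  2.14] roll -0.2 open 0.58 F [ 0.4  0.8 -0. ] j6 -0.63
after roll:  [ 2.5  -5.81  2.14]
```

Emit:
jog_arm(
  series=[
    {"hand": 5,"xyz": [0.8,-1.9,0.7],"roll": 0},
    {"hand": 5,"xyz": [0.8,-1.9,0.7],"roll": 0},
    {"hand": 5,"xyz": [0.8,-1.9,0.7],"roll": 0},
    {"hand": 5,"xyz": [0,0,0],"roll": 0},
    {"hand": 5,"xyz": [0,0,0],"roll": 0},
    {"hand": 5,"xyz": [0,0,0],"roll": 0},
  ],
)

```text
time: 25.55
tcp_pos: [575.5, -365.5, 131.5]
eef_rot: [0.0, -0.014, 1.0, 0.0]
contact_force: [-0.7, 0.2, 0.6]
opening: 0.589
grip_force: 0.0
```

```bash
python3 go.py 574.5 -371 35 1.5 180
python3 - <<'E'
from h import *
snap('scene','s8.png')
for n in ['stamp_large_round','stamp_small_round']:
  for r in vision.pinpoint(n,'scene')[:2]: print(n,np.round(r['point'],1),round(r['score'],2))
E
```

```text
t 25.55 tcp [ 575.5 -365.5  131.5] xhead -178.4 tilt -1.0 shift cm [ 0.12 -0.55  9.65] roll 0.1 open 0.59 F [-0.7  0.2  0.6] j6 -0.72
after roll:  [ 0.12 -0.55  9.65]
stamp_large_round [ 577.7 -373.8    0. ] 0.95
stamp_large_round [538.9 372.    5.5] 0.43
stamp_small_round [536.4 373.1   5.1] 0.87
```

Emit:
jog_arm(
  series=[
    {"hand": 5,"xyz": [0,-0.6,0],"roll": 0},
    {"hand": 5,"xyz": [0,0,1.6],"roll": 0},
    {"hand": 5,"xyz": [0,0,2],"roll": 0},
    {"hand": 5,"xyz": [0,0,2],"roll": 0},
    {"hand": 5,"xyz": [0,0,2],"roll": 0},
    {"hand": 5,"xyz": [0,0,2],"roll": 0},
    {"hand": 5,"xyz": [0,0,0],"roll": 0},
  ],
)

```text
time: 26.4
tcp_pos: [574.6, -370.8, 32.6]
eef_rot: [-0.002, -0.014, 1.0, 0.001]
contact_force: [0.1, 0.0, 0.1]
opening: 0.588
grip_force: 0.0
```

Emit:
jog_arm(
  series=[
    {"hand": 1.9,"xyz": [0,0,0],"roll": 0},
    {"hand": 1.9,"xyz": [0,0,0],"roll": 0},
    {"hand": 1.9,"xyz": [0,0,0],"roll": 0},
    {"hand": 1.9,"xyz": [0,0,0],"roll": 0},
    {"hand": 1.9,"xyz": [0,0,0],"roll": 0},
    {"hand": 1.9,"xyz": [0,0,0],"roll": 0},
    {"hand": 1.9,"xyz": [0,0,0],"roll": 0},
  ],
)

```text
time: 27.1
tcp_pos: [576.3, -372.2, 36.5]
eef_rot: [0.001, -0.014, 1.0, -0.001]
contact_force: [-0.3, -0.7, 6.2]
opening: 0.294
grip_force: 40.0
```

Emit:
jog_arm(
  series=[
    {"hand": 1.9,"xyz": [0,0,-1.6],"roll": 0},
    {"hand": 1.9,"xyz": [0,0,-2.5],"roll": 0},
    {"hand": 1.9,"xyz": [0,0,-2.5],"roll": 0},
    {"hand": 1.9,"xyz": [0,0,-2.5],"roll": 0},
    {"hand": 1.9,"xyz": [0,0,-2],"roll": 0},
    {"hand": 1.9,"xyz": [0,0,0],"roll": 0},
    {"hand": 1.9,"xyz": [0,0,0],"roll": 0},
  ],
)

```text
time: 27.8
tcp_pos: [575.6, -371.5, 145.7]
eef_rot: [-0.0, -0.014, 1.0, 0.0]
contact_force: [-0.0, 0.4, -1.3]
opening: 0.293
grip_force: 39.6
```

```bash
python3 go.py 674 -160 146 1.5 180
```

```text
t 27.8 tcp [ 575.6 -371.5  145.7] xhead -178.4 tilt -1.0 shift cm [-10.41  20.88  -0.03] roll 0.1 open 0.29 F [-0.   0.4 -1.3] j6 -0.72
after roll:  [-10.39  20.89  -0.03]
```

Emit:
jog_arm(
  series=[
    {"hand": 1.9,"xyz": [-0.65,1.3,0],"roll": 0},
    {"hand": 1.9,"xyz": [-1.3,2.61,0],"roll": 0},
    {"hand": 1.9,"xyz": [-1.3,2.61,0],"roll": 0},
    {"hand": 1.9,"xyz": [-1.3,2.61,0],"roll": 0},
    {"hand": 1.9,"xyz": [-1.3,2.61,0],"roll": 0},
    {"hand": 1.9,"xyz": [-1.3,2.61,0],"roll": 0},
    {"hand": 1.9,"xyz": [-1.3,2.61,0],"roll": 0},
    {"hand": 1.9,"xyz": [-1.3,2.61,0],"roll": 0},
    {"hand": 1.9,"xyz": [-0.65,1.3,0],"roll": 0},
    {"hand": 1.9,"xyz": [0,0,0],"roll": 0},
  ],
)

```text
time: 28.8
tcp_pos: [674.3, -157.7, 145.0]
eef_rot: [-0.001, -0.015, 1.0, 0.0]
contact_force: [-0.2, 0.8, -1.8]
opening: 0.292
grip_force: 39.6
```

Emit:
jog_arm(
  series=[
    {"hand": 1.9,"xyz": [0,0,2],"roll": 0},
    {"hand": 1.9,"xyz": [0,0,2.5],"roll": 0},
    {"hand": 1.9,"xyz": [0,0,2.5],"roll": 0},
    {"hand": 1.9,"xyz": [0,0,1.4],"roll": 0},
    {"hand": 1.9,"xyz": [0,0,0],"roll": 0},
    {"hand": 1.9,"xyz": [0,0,0],"roll": 0},
    {"hand": 1.9,"xyz": [0,0,0],"roll": 0},
  ],
)

```text
time: 29.5
tcp_pos: [674.6, -160.7, 63.7]
eef_rot: [0.001, -0.013, 1.0, -0.0]
contact_force: [-0.8, 0.0, -0.3]
opening: 0.295
grip_force: 39.6
```

```bash
python3 go.py 674 -160 39 1.5 180
python3 - <<'E'
from h import *
im=snap('scene','s9.png')
u,v=map(int,proj('scene',[674,-160,40])); t=snap('top','t9.png'); a,b=map(int,proj('top',[674,-160,30]))
o=np.hstack([cv2.resize(x[q-40:q+40,p-40:p+40],(400,400),interpolation=cv2.INTER_CUBIC) for x,p,q in((im,u,v),(t,a,b))])
cv2.imwrite('pics/c9.png',cv2.cvtColor(o,cv2.COLOR_RGB2BGR))
E
```

```text
t 29.5 tcp [ 674.6 -160.7   63.7] xhead -178.5 tilt -1.0 shift cm [0.07 0.07 2.47] roll 0.0 open 0.3 F [-0.8  0.  -0.3] j6 -0.38
after roll:  [0.07 0.07 2.47]
```

View pics/c9.png

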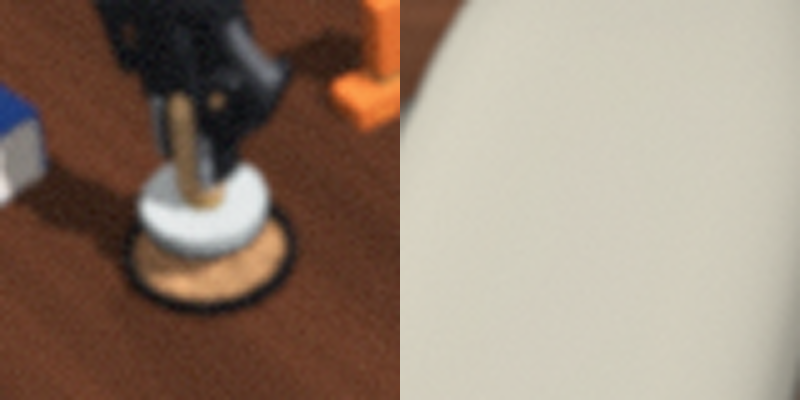

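The left half shows the large foot hovering above its rest, with the top view blocked by the arm. Lowering.

Emit:
jog_arm(
  series=[
    {"hand": 1.9,"xyz": [0,0.05,0.6],"roll": 0},
    {"hand": 1.9,"xyz": [0,0,0.6],"roll": 0},
    {"hand": 1.9,"xyz": [0,0,0.5],"roll": 0},
    {"hand": 1.9,"xyz": [0,0,0.4],"roll": 0},
    {"hand": 1.9,"xyz": [0,0,0.3],"roll": 0},
    {"hand": 1.9,"xyz": [0,0,0],"roll": 0},
    {"hand": 1.9,"xyz": [0,0,0],"roll": 0},
  ],
)

```text
time: 30.3
tcp_pos: [673.8, -159.6, 40.4]
eef_rot: [0.001, -0.014, 1.0, -0.0]
contact_force: [-7.4, 1.8, 17.0]
opening: 0.295
grip_force: 41.2
```

```bash
python3 go.py 674 -160 39 1.5 180
python3 - <<'E'
from h import *
im=snap('scene','s10.png')
u,v=map(int,proj('scene',[674,-160,30]))
cv2.imwrite('pics/c10.png',cv2.cvtColor(cv2.resize(im[v-40:v+40,u-40:u+40],(400,400),interpolation=cv2.INTER_CUBIC),cv2.COLOR_RGB2BGR))
E
```

```text
t 30.3 tcp [ 673.8 -159.6   40.4] xhead -178.4 tilt -1.0 shift cm [-0.02 -0.04  0.14] roll 0.1 open 0.3 F [-7.4  1.8 17. ] j6 -0.38
after roll:  [-0.02 -0.04  0.14]
```

View pics/c10.png

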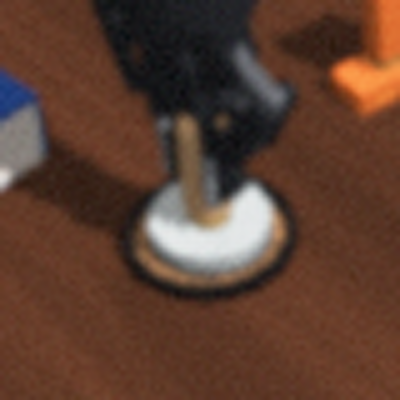

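Seated inside the rim, with contact at 40.4 mm as at the grasp (36.5 + 4). Releasing and backing off.

Emit:
jog_arm(
  series=[
    {"hand": 5,"xyz": [0,0,0],"roll": 0},
    {"hand": 5,"xyz": [0,0,0],"roll": 0},
    {"hand": 5,"xyz": [0,0,0],"roll": 0},
    {"hand": 5,"xyz": [0,0,0],"roll": 0},
    {"hand": 5,"xyz": [0,0,-1],"roll": 0},
    {"hand": 5,"xyz": [0,0,-2],"roll": 0},
    {"hand": 5,"xyz": [0,0,-2.5],"roll": 0},
    {"hand": 5,"xyz": [0,0,-3],"roll": 0},
    {"hand": 5,"xyz": [0,0,-3],"roll": 0},
    {"hand": 5,"xyz": [0,0,0],"roll": 0},
  ],
)

```text
time: 31.35
tcp_pos: [675.7, -160.3, 158.8]
eef_rot: [0.004, -0.014, 1.0, -0.001]
contact_force: [0.8, -0.3, 0.0]
opening: 0.582
grip_force: 0.0
```

Emit:
jog_arm(
  series=[
    {"hand": 5,"xyz": [2,2,-1],"roll": 0},
    {"hand": 5,"xyz": [3,3,-1],"roll": 0},
    {"hand": 5,"xyz": [3,3,0],"roll": 0},
    {"hand": 5,"xyz": [3,3,0],"roll": 0},
    {"hand": 5,"xyz": [2,2,0],"roll": 0},
    {"hand": 5,"xyz": [0,0,0],"roll": 0},
    {"hand": 5,"xyz": [0,0,0],"roll": 0},
    {"hand": 5,"xyz": [0,0,0],"roll": 0},
    {"hand": 5,"xyz": [0,0,0],"roll": 0},
  ],
)

```text
time: 32.25
tcp_pos: [541.2, -34.1, 172.9]
eef_rot: [-0.0, -0.013, 1.0, -0.0]
contact_force: [1.5, -0.4, -0.5]
opening: 0.583
grip_force: 0.0
```

Run:
```python
from h import *
snap('scene','s11.png')
```

```text
(no output)
```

View pics/s11.png

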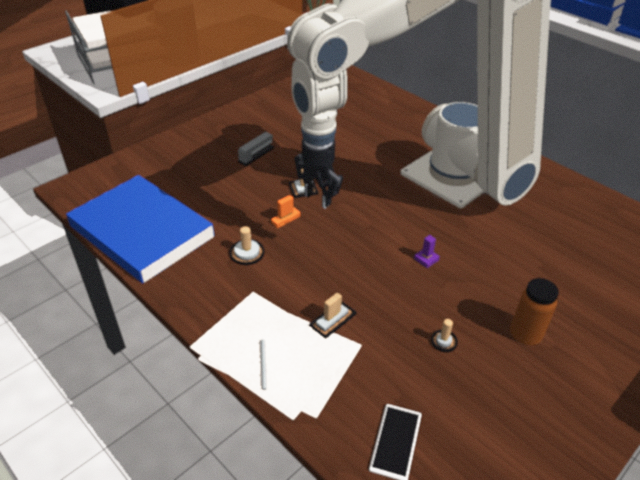

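The large (247,245), oblong (333,315) and small (445,335) stamps stand upright in their rests. The square one (300,187) is partly behind the gripper but was measured at its rest after release. The arm is clear and the bystanders haven't moved. Handing in.

```bash
python3 -c "
from station import close_job
print(close_job())"
```

```text
the job is handed in; nothing more can be done
None
```

All four stamps were set down in their matching rests, the tea jar, stapler and look-alikes were left alone, and the job was handed in at about 32 s; no verdict came back.

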